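# Set the drop tube over the weigh boats

## Robot

A 6-joint arm with a two-finger parallel gripper is mounted at the origin on a cart in front of the work surface, level with it; the furniture and walls round the work are solid. World frame = base frame: x ahead of the robot, y to its left, z up, the work surface at z = 0. Lengths are in mm, angles in degrees, forces in N, time in s.
With the tool pointing down it reaches from about 350 to 850 mm from the base axis. Payload 8.1 kg.
Tool frame: the origin (TCP) lies between the finger pads; the fingertips stand 22 mm ahead of it and the grasp point (between the pads) lies 3 mm ahead of it (r.nose_length is the z of the fingertips in the tool frame, in mm); z points along the fingers, x is the direction in which the jaws open and shut, and the axes are right-handed (so a half turn about z gives the same grasp; the last joint's range is limited). The gripper opens to 85 mm and grips with 20 to 120 N. Pads are 22 mm wide; open, the fingers measure 114 mm over their backs; the gripper's body (76 mm by 85 mm) begins 54 mm behind the grasp point. The pads swing forward as they close: fully open they stand 13 mm farther back than shut.
Start: joints at [60.138, 7.471, 85.268, -0, 87.261, -4.893], TCP at [253.261, 543.934, 253.292] pointing down, gripper open.
Joint ranges: [-169.43, 169.43], [-51.17, 129.36], [1.28, 143.12], [-76.62, 256.62], [0, 156.53], [-152.29, 152.29]. Speed limits (degrees/s): [136.94, 136.94, 159.86, 180, 180, 180].

## Interface

Orientations are given as [roll, pitch, yaw] about the fixed x, y, z axes, in that order (R = Rz(yaw) Ry(pitch) Rx(roll)).
In Python, from bench import r gives the robot as it stands.
- The arm moves only by the shell command python3 -m jog 'ROWS' [FORCE]. ROWS is JSON, a list of rows, each a list of 5 numbers: the shift along the tool's x, y, z in m, then the turn about the tool's z in degrees, then the opening in per cent of the stroke, from 0 (shut) to 100 (fully open). A call has 1 to 8 rows; each row is the pose to reach, as a shift and turn from the pose measured when the call began, along the tool's axes at that moment; what a row does not reach only later rows make up. A row lasts 1/10 s, in which the tool goes at most 50 mm and 8.59 degrees, less where a joint would pass 70% of its speed; a pose out of reach is approached as far as the arm can. A call with a gripper value outside its range is refused whole. The fingers move at their own pace and stop on an object; FORCE is the grip in N (left out, the last holds). Time passes only in rows, so rows that repeat a pose let the fingers close. It gives the time, the measured TCP pose, the force and the opening at its end, in the units of the state.
- r.sense(): the state, without advancing time (a new reading comes with each control period).
- r.snapshot(name): name is "scene" or "side" or "wrist"; returns a dict with "image" (420x560x3 uint8, red, green, blue), "K" (3x3 intrinsics, pixels), "T" (4x4, takes a point from camera to world coordinates); the wrist camera has in their place "tool_from_camera" (4x4, takes a point from camera to tool coordinates, whose origin is the TCP and whose axes are the tool frame's). Camera axes: x right, y down, z forward; pixel columns grow to the right and rows downward; lengths in mm; the calibration is good to about 2 mm. A picture is of the moment at which its call begins: read the wrist's pose just before it. There is no depth.
- r.hand_in(): hands the job in, once; it reports no verdict.
Trained networks look in a picture, given as the dict that the camera call returned (one of the last four; its "shot" number tells which), for a name from the list of things; names that differ only in an ending like _2 or _b are one class to them, and where a whole thing is asked for, a point or a joint stands for the part that bears it (a point fixed in the world has none). Each returns a list of dicts, best first, with "conf" (0 to 1); they miss things now and then, are a little off and sometimes report something else, mostly with a low value. They report only what shows in the picture. A call takes as long as a camera call. They do not tell look-alikes from the thing itself.
- r.search_frame(picture, label): "bbox" ([left, top, right, bottom] in pixels, round what is visible of it).
- r.pinpoint(picture, label): "uv" ([column, row] in pixels: a listed point, or the origin of a listed thing).
The state is a dict: "time": time; "joint_pos": joint angles; "qd": joint speeds; "joint_efforts": joint torques, N m; "tool_pos": TCP position; "tcp_rot": TCP orientation; "ft_force": force on the tool from outside, world axes, zero at the start; "wrist_torque": the same for the moment, N m; "finger_gap": finger opening in mm.
Only numpy, scipy, OpenCV 4.12 (cv2) and the standard library are available. Lean on these libraries where they do the work, as an engineer would, in place of code of your own. Each camera call takes 0.05 s, during which the arm holds its last target. There are 200 camera calls.

## Task

The sliding collar that carries the drop tube is held on the rod by its thumb screw. Loosen that thumb screw well (counter-clockwise from above, at least 60 degrees), then slide the collar along the rod until the drop tube stands over the middle of the weigh boats. Leave the screw loose, let go, do not force the collar along while it is tight, and do not move the weigh boats or the sample pot.

Things in the scene. Friction and masses are not known exactly. Their poses are not given: they have to be found in the camera images.
- dosing_rail: Fixed rail: plate 150 x 500 x 12 mm, vessels stand on it; steel rod (diameter 12 mm) along its y axis at x = +40, z = 115 mm between end brackets 127 mm high. Origin: centre of the plate's underside, z up. Two dark collars with wing screws sit on the rod: the one in the middle has an arm with the drop tube and is the one to slide; the plain stop collar at y = +196 mm is rigid.
- thumb_screw (a joint): Turn of the thumb screw of the collar with the drop tube, rad, about the vertical: near 0 = tight, grows counter-clockwise seen from above, stop at 1.55. Its foot is seated in a notch of the rod and holds the collar there (0.4 mm of play) up to about 0.6; loose from 1.0. Friction 0.1 N m; it stays where it is left.
- screw_head (a point): Middle of that screw's wing, on its turning axis, 42.5 mm above the rod's axis: a flat bar 34 mm long (x axis), 9 mm thick (y), 22 mm high, with 8 mm free below it. It lies across the rod (x along the rail's x) when tight, nearly along it when loose. It moves with the collar and may be used to drag it: loose, the collar slides with about 2 N, 135 mm either way from the rail's middle.
- tube_tip (a point): Centre of the lower mouth of the drop tube, 85 mm above the bench; the tube (diameter 15 mm, with a funnel top of diameter 34 mm) hangs on the collar's arm 72 mm from the rod, on the rail's -x side, level with the screw along the rod.
- weigh_boats: Stack of white square weigh boats, open on top, 63 x 63 x 28 mm, loose, standing on the lane to one side of the collar's start. Origin at the centre of the underside.
- sample_pot: Closed white sample pot with a green band, diameter 54 mm, 68 mm high, loose, standing on the lane to the other side of the collar's start; a bystander. Origin at the centre of the underside.
Not all that is in view belongs to the job. Leave any purple or turquoise look-alike of the weigh_boats alone.

How it is judged:
By the outcome, as a careful person would: the job done as asked, in the order asked, and still so for the second after the job is handed in, with the robot touching nothing.
It also fails if it takes over 32 s, if anything falls off the work surface, if the arm or the gripper's body presses on something with over 40 N, if the wrist force passes 120 N, or if a joint passes its speed limit or range.

## Working session

There is one attempt and no reset: what is moved stays moved. The work goes in short steps, Python scripts to look and compute and a shell command to move; the robot and the scene stay as the last step left them, time stands still between calls to the robot, and variables do not carry over. Pictures are saved under pics/ and viewed, about 8 in all and at most 12, crops included, and the job is handed in when it is done.

```bash
mkdir -p pics; ls; cat > h.py <<'E'
import numpy as np, cv2
from bench import r
from scipy.spatial.transform import Rotation as R
def save(s,n): cv2.imwrite('pics/'+n,s['image'][:,:,::-1])
def toolT(st):
    T=np.eye(4);T[:3,:3]=R.from_euler('xyz',st['tcp_rot'],degrees=True).as_matrix();T[:3,3]=st['tool_pos'];return T
def ray(s,uv,T=None):
    T=s['T'] if T is None else T
    d=T[:3,:3]@np.linalg.solve(s['K'],[uv[0],uv[1],1.]);return T[:3,3],d
def atz(s,uv,z,T=None):
    o,d=ray(s,uv,T);return o+d*(z-o[2])/d[2]
def tri(rays):
    A=0;b=0
    for o,d in rays:
        d=d/np.linalg.norm(d);P=np.eye(3)-np.outer(d,d);A=A+P;b=b+P@o
    return np.linalg.solve(A,b)
E
python3 - <<'E'
from h import *
np.set_printoptions(precision=1,suppress=True)
st=r.sense();print(st['tcp_rot'],st['ft_force'],r.nose_length,st['time'])
S={}
for n in('scene','side'):
    s=r.snapshot(n);S[n]=s;save(s,n+'.png')
    for l in('screw_head','tube_tip','weigh_boats','sample_pot','dosing_rail'):
        print(n,l,[(np.round(d['uv'],1),round(d['conf'],2)) for d in r.pinpoint(s,l)])
cv2.imwrite('pics/both.png',np.hstack([cv2.resize(S[n]['image'],(400,300)) for n in S])[:,:,::-1])
E
```

```text
pics
[-180.     0.1   65. ] [0.1 0.1 0. ] 22.0 0.0
scene screw_head [(array([284.9, 170.2]), 0.43)]
scene tube_tip [(array([308.8, 216.6]), 0.63)]
scene weigh_boats [(array([173.7, 256. ]), 0.89), (array([195.4, 338. ]), 0.76), (array([309.1, 214.2]), 0.66), (array([288.7, 256.3]), 0.58)]
scene sample_pot [(array([335.2, 228. ]), 0.63)]
scene dosing_rail [(array([303.7, 242.1]), 0.65)]
side screw_head [(array([318. , 202.4]), 0.47)]
side tube_tip []
side weigh_boats [(array([201.2, 217.5]), 0.9), (array([291.5, 205.7]), 0.77), (array([268.2, 251.7]), 0.67), (array([280.7, 355.6]), 0.63)]
side sample_pot [(array([312.6, 295.3]), 0.75)]
side dosing_rail [(array([299. , 267.1]), 0.62)]
```

View pics/scene.png

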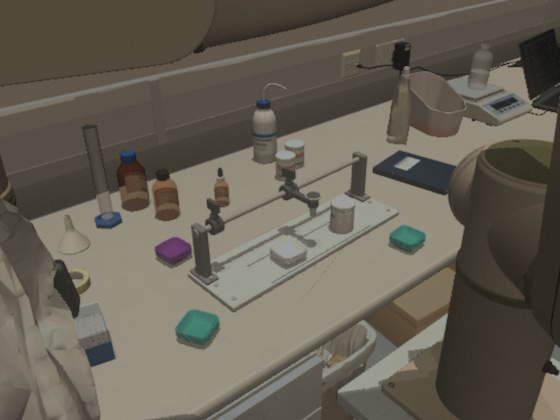

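View pics/side.png

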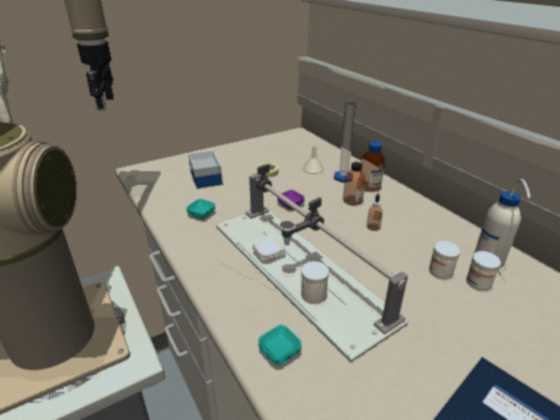

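The rail lies diagonally and its rod is on the side away from the robot. The drop-tube collar is mid-rod at scene (290,185) and side (317,208), and the stop collar is at the left bracket. Boat candidates:
- White stack on the lane at scene (289,252), side (268,250). This fits the description.
- Purple at scene (173,250).
- Teal at scene (197,327) and (407,239).

The three coloured ones are look-alikes, so I leave them alone. The pot is at scene (342,215).

```bash
python3 - <<'E'
from h import *
np.set_printoptions(precision=1,suppress=True)
S={n:r.snapshot(n) for n in('scene','side')}
def t(n,a,b):
    p=tri([ray(S['scene'],a),ray(S['side'],b)]);print(n,p); return p
t('screw',(284.9,170.2),(318,202.4))
t('boat',(288.7,256.3),(268.2,251.7))
t('pot',(335.2,228),(312.6,295.3))
t('rail',(303.7,242.1),(299,267.1))
a=t('brL top',(201,226),(257,177));b=t('brR top',(359,155),(398,277))
print('boat z12',atz(S['scene'],(288.7,256.3),12),atz(S['side'],(268.2,251.7),12))
print(np.degrees(np.arctan2(*(a-b)[:2][::-1])))
print('tube z85',atz(S['scene'],(308.8,216.6),85))
for n,f in(('scene',(170,130,400,300)),('side',(220,150,420,340))):
    x0,y0,x1,y1=f; c=S[n]['image'][y0:y1,x0:x1]
    cv2.imwrite(f'pics/c_{n}.png',cv2.resize(c,(400*1,int(400*c.shape[0]/c.shape[1])),interpolation=3)[:,:,::-1])
a=cv2.imread('pics/c_scene.png');b=cv2.imread('pics/c_side.png');h=max(a.shape[0],b.shape[0])
p=lambda i:cv2.copyMakeBorder(i,0,h-i.shape[0],0,0,0)
cv2.imwrite('pics/c.png',np.hstack([p(a),p(b)]))
E
```

```text
screw [535.2 -60.6 159.5]
boat [448.8   3.9  18. ]
pot [ 467.6 -152.     8.2]
rail [485.4 -67.4   5.3]
brL top [511.2 163.5 124.5]
brR top [ 541.4 -291.2  124.1]
boat z12 [455.5  -1.5  12. ] [452.4  10.3  12. ]
93.79972050843205
tube z85 [457.5 -57.9  85. ]
```

View pics/c.png

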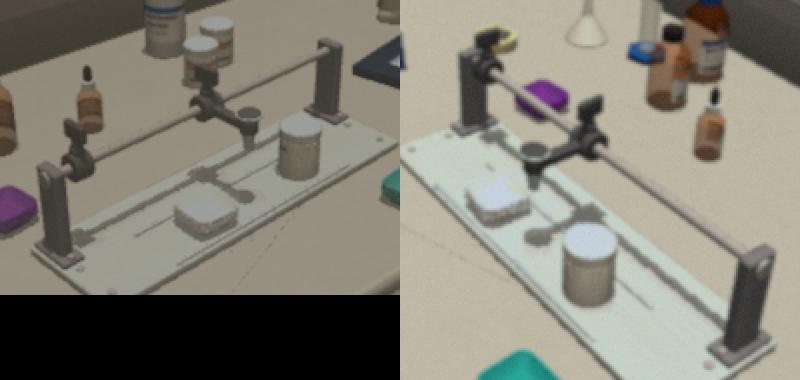

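The enlarged crops confirm it: the white stack sits on the lane on the +y side of the collar, and the purple one is off the rail. The screw is near (535,-61,157). I'm going above it and turning the tool to yaw -86, which leaves the last joint room for the counter-clockwise turn.

```bash
python3 -m jog '[[-0.429,0.511,0,68,100],[-0.429,0.511,0,68,100],[-0.429,0.511,0,68,100],[-0.429,0.511,0,68,100],[-0.429,0.511,0,68,100],[-0.429,0.511,0,68,100],[-0.429,0.511,0,68,100],[-0.429,0.511,0,68,100]]'
cat > go.py <<'E'
from h import *
import sys
def plan(p,yaw):
    st=r.sense();T=toolT(st);d=T[:3,:3].T@(np.array(p)-T[:3,3])/1000
    print('now',np.round(st['tool_pos'],1),np.round(st['tcp_rot'],1),'t',round(st['time'],2),'shift',np.round(d,4),'turn',round(-((yaw-st['tcp_rot'][2]+180)%360-180),1))
if __name__=='__main__':
    a=[float(x) for x in sys.argv[1:]];plan(a[:3],a[3])
E
python3 go.py 535 -61 253 -86
```

```text
time: 1.5
tool_pos: [422.9, 179.6, 253.7]
tcp_rot: [-180.0, -0.1, -3.3]
ft_force: [0.8, 0.0, 0.1]
finger_gap: 85.5
now [422.9 179.6 253.7] [-1.8e+02 -1.0e-01 -3.3e+00] t 1.5 shift [0.1258 0.2337 0.0007] turn 82.7
```

```bash
python3 -m jog '[[0.126,0.234,0,82.7,100],[0.126,0.234,0,82.7,100],[0.126,0.234,0,82.7,100],[0.126,0.234,0,82.7,100],[0.126,0.234,0,82.7,100],[0.126,0.234,0,82.7,100],[0.126,0.234,0,82.7,100],[0.126,0.234,0,82.7,100]]'
python3 go.py 535 -61 253 -86
```

```text
time: 2.3
tool_pos: [535.4, -62.4, 253.5]
tcp_rot: [-180.0, 0.0, -72.2]
ft_force: [-0.9, 0.2, -0.2]
finger_gap: 85.4
now [535.4 -62.4 253.5] [-180.     0.   -72.2] t 2.3 shift [-0.0014 -0.0001  0.0005] turn 13.8
```

```bash
python3 -m jog '[[0,0,0,13.8,100],[0,0,0,13.8,100],[0,0,0,13.8,100]]'
python3 - <<'E'
from h import *
np.set_printoptions(precision=1,suppress=True)
st=r.sense();s=r.snapshot('wrist');save(s,'w1.png');T=toolT(st)@s['tool_from_camera']
print(st['tool_pos'],st['tcp_rot'])
for l,z in(('screw_head',157.5),('tube_tip',85),('weigh_boats',12),('sample_pot',12),('dosing_rail',0)):
    print(l,[(np.round(d['uv'],1),round(d['conf'],2),atz(s,d['uv'],z,T)) for d in r.pinpoint(s,l)])
E
```

```text
time: 2.6
tool_pos: [535.4, -62.5, 253.6]
tcp_rot: [-180.0, 0.0, -86.1]
ft_force: [-1.7, 0.2, -0.9]
finger_gap: 85.5
[535.4 -62.5 253.6] [-180.     0.   -86.1]
screw_head [(array([274.7, 234.3]), 0.86, array([524.6, -62.8, 157.5])), (array([277. , 272.5]), 0.62, array([493.9, -66.5, 157.5]))]
tube_tip [(array([275.3, 272.2]), 0.96, array([452.4, -67.3,  85. ])), (array([281. , 210.8]), 0.62, array([517.3, -68.4,  85. ]))]
weigh_boats [(array([61.9, 75.7]), 0.96, array([622.1, 162.7,  12. ])), (array([217.4, 242.8]), 0.76, array([445.7,   2.8,  12. ])), (array([ 22. , 267.4]), 0.73, array([395.7, 243.8,  12. ]))]
sample_pot [(array([358.1, 240.3]), 0.77, array([ 460.6, -165.8,   12. ]))]
dosing_rail [(array([278.5, 208.4]), 0.97, array([490.3, -67.9,   0. ]))]
```

View pics/w1.png

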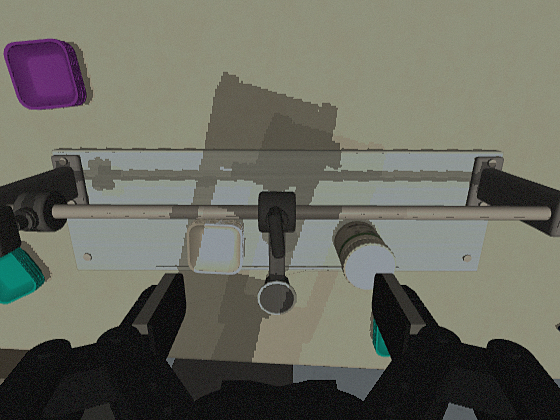

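The wrist view shows the rod at row 212, the collar at (277,210), the wing end-on at about (275,234), the funnel at (277,296), the white boats at (216,247) and the pot at (362,255). Next I get the rod line and the boat centre.

```bash
python3 - <<'E'
from h import *
np.set_printoptions(precision=1,suppress=True)
st=r.sense();s=r.snapshot('wrist');T=toolT(st)@s['tool_from_camera'];print('cam',T[:3,3])
for n,uv,z in(('rodL',(65,212),115),('rodR',(540,213.5),115),('plateFL',(51,150),12),('plateFR',(502,151),12),('plateNL',(69,270),12),('plateNR',(488,270),12),
  ('funnel',(277,296),130),('rod@collar',(277,212),115)): print(n,atz(s,uv,z,T))
for l in('weigh_boats',):
    for d in r.search_frame(s,l):
        b=np.array(d['bbox']);print(b,d['conf'])
# boat rim corners at z=40 eyeballed
c=s['image'][150:330,170:390];cv2.imwrite('pics/w1c.png',cv2.resize(c,None,fx=3.5,fy=3.3,interpolation=2)[:,:,::-1])
E
```

```text
cam [618.4 -58.7 373.7]
rodL [513.8 112.3 115. ]
rodR [ 540.9 -283.1  115. ]
plateFL [544.  185.7  12. ]
plateFR [ 578.3 -307.1   12. ]
plateNL [395.2 185.9  12. ]
plateNR [ 432.5 -332.6   12. ]
funnel [455.2 -69.1 130. ]
rod@collar [526.5 -64.  115. ]
[  4.7  37.5  86.8 108.9] 0.96
[371.7 320.6 392.1 359.4] 0.65
[  0.  247.5  42.8 303. ] 0.62
[189.  220.  244.4 274.1] 0.61
```

View pics/w1c.png

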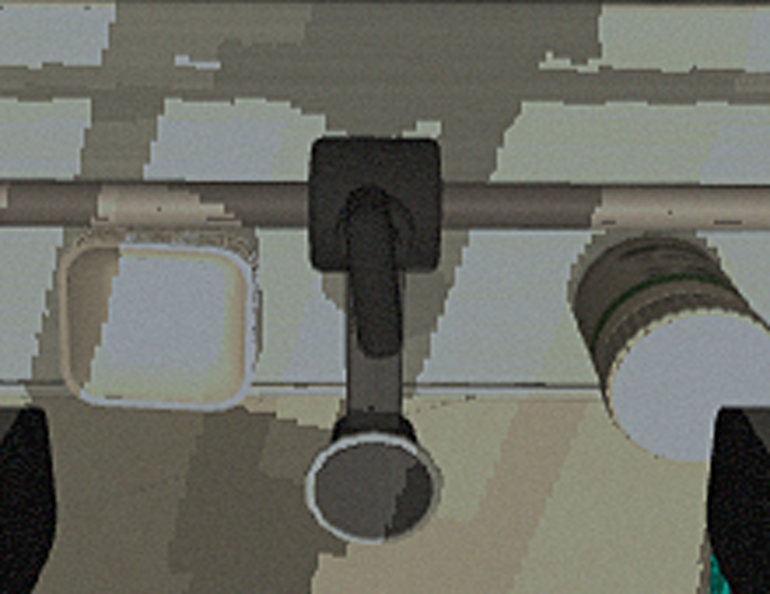

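The wing lies end-on across the rod. The rod line gives a rail yaw of about 3.9°, and the screw is at about (525.5,-63.5). I go lower with the fingers part closed and look once more.

```bash
python3 go.py 525.5 -63.3 200 -86.1; python3 -m jog '[[0,-0.010,0.05,0,45],[0,-0.010,0.0536,0,45],[0,-0.010,0.0536,0,45],[0,-0.010,0.0536,0,45]]'
python3 - <<'E'
from h import *
np.set_printoptions(precision=1,suppress=True)
st=r.sense();s=r.snapshot('wrist');save(s,'w2.png');T=toolT(st)@s['tool_from_camera']
print(st['tool_pos'],st['tcp_rot'],st['finger_gap'])
for l,z in(('screw_head',157.5),('tube_tip',85),('weigh_boats',12),('sample_pot',12)):
    print(l,[(np.round(d['uv'],1),round(d['conf'],2),atz(s,d['uv'],z,T)) for d in r.pinpoint(s,l)])
E
```

```text
now [535.4 -62.3 253.6] [-180.     0.   -85.9] t 3.0 shift [0.0003 0.0099 0.0536] turn 0.2
time: 3.4
tool_pos: [545.7, -61.7, 201.5]
tcp_rot: [-179.9, 0.0, -85.9]
ft_force: [0.5, 0.7, 0.3]
finger_gap: 38.3
[545.7 -61.7 201.5] [-179.9    0.   -85.9] 38.299754845295396
screw_head [(array([273.7, 286.4]), 0.6, array([525.2, -62.8, 157.5]))]
tube_tip [(array([367. , 270.9]), 0.55, array([ 499.4, -139.5,   85. ]))]
weigh_boats [(array([27.4, 84.9]), 0.86, array([621.8, 163.1,  12. ])), (array([209.9, 271.4]), 0.69, array([447.,   2.,  12.]))]
sample_pot [(array([367. , 268.6]), 0.81, array([ 462.2, -164.1,   12. ]))]
```

View pics/w2.png

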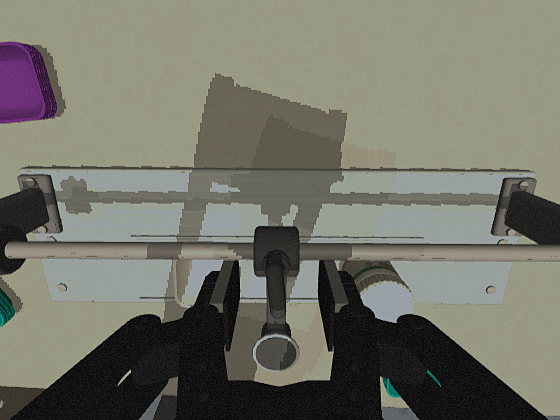

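I typed the sideways shift with the wrong sign and will correct it. The screw estimate is stable at (525.2,-62.8); in this picture the wing is at (274,286), between the fingers.

```bash
python3 go.py 525.3 -63 200 -86.1; python3 go.py 525.3 -63 166 -86.1
```

```text
now [546.  -61.8 201.5] [-179.8   -0.   -85.9] t 3.65 shift [-0.0003  0.0207  0.0014] turn 0.2
now [546.  -61.8 201.5] [-179.8   -0.   -85.9] t 3.65 shift [-0.0003  0.0208  0.0354] turn 0.2
```

```bash
python3 -m jog '[[0,0.0207,0,0,45],[0,0.0207,0,0,45],[0,0.0207,0.0200,0,45],[0,0.0207,0.0355,0,45],[0,0.0207,0.0355,0,30],[0,0.0207,0.0355,0,18],[0,0.0207,0.0355,0,18],[0,0.0207,0.0355,0,18]]' 20
python3 - <<'E'
from h import *
st=r.sense();s=r.snapshot('wrist');save(s,'w3.png');T=toolT(st)@s['tool_from_camera']
print([(np.round(d['uv'],1),round(d['conf'],2),atz(s,d['uv'],157.5,T)) for d in r.pinpoint(s,'screw_head')])
c=s['image'][190:400,170:390];cv2.imwrite('pics/w3c.png',cv2.resize(c,None,fx=2.8,fy=2.8,interpolation=2)[:,:,::-1])
E
```

```text
time: 4.45
tool_pos: [526.0, -63.3, 166.8]
tcp_rot: [-179.8, -0.0, -85.9]
ft_force: [0.4, -0.0, -0.0]
finger_gap: 15.6
[(array([270.5, 288.7]), 0.83, array([526.06341488, -62.03617274, 157.5       ]))]
```

View pics/w3c.png

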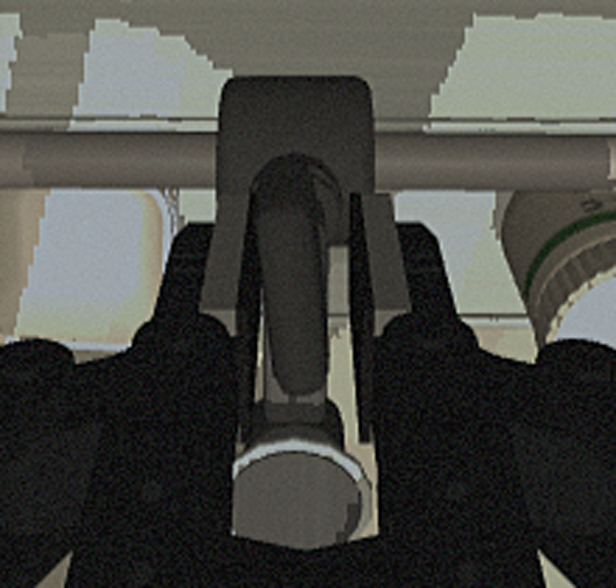

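The wing stands between the fingers, slightly to the left by about 1 mm. I centre on it, narrow the gap, and turn counter-clockwise. Seen from above that means increasing yaw, so a negative turn about the tool's z.

```bash
python3 -m jog '[[-0.001,0,0,0,14],[-0.001,0,0,0,14],[-0.001,0,0,-8,14],[-0.001,0,0,-16,14],[-0.001,0,0,-24,14],[-0.001,0,0,-32,14],[-0.001,0,0,-40,14],[-0.001,0,0,-48,14]]'; python3 go.py 525.9 -62.3 166.8 1
```

```text
time: 5.35
tool_pos: [526.3, -62.3, 166.9]
tcp_rot: [-179.8, -0.2, -37.6]
ft_force: [1.6, 0.9, -1.4]
finger_gap: 12.1
now [526.3 -62.3 166.9] [-179.8   -0.2  -37.6] t 5.35 shift [-0.0003  0.0002  0.0001] turn -38.6
```

```bash
python3 -m jog '[[0,0,0,-8,14],[0,0,0,-16,14],[0,0,0,-24,14],[0,0,0,-31,14],[0,0,0,-38,14],[0,0,0,-38,14]]'; python3 - <<'E'
from h import *
st=r.sense();print(st['wrist_torque'])
s=r.snapshot('wrist');save(s,'w4.png')
T=toolT(st)@s['tool_from_camera']
print([(np.round(d['uv'],1),round(d['conf'],2),atz(s,d['uv'],157.5,T)) for d in r.pinpoint(s,'screw_head')])
E
```

```text
time: 5.95
tool_pos: [526.8, -62.5, 167.0]
tcp_rot: [180.0, -0.4, 0.5]
ft_force: [2.4, -0.8, -1.9]
finger_gap: 12.0
[-0.12708205 -0.44342956 -0.04192217]
[(array([278.2, 286.8]), 0.76, array([526.39627472, -63.44754841, 157.5       ]))]
```

View pics/w4.png

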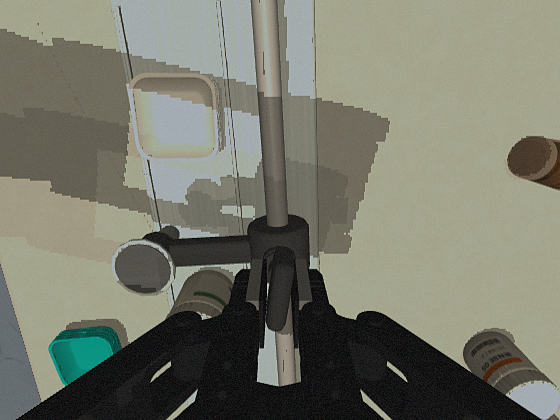

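The wing now lies nearly along the rod, pinched between the pads at (280,290). The turn is about 78° or more, and the collar hasn't moved. The boats in this picture are at (175,115). Next I work out how far to slide.

```bash
python3 - <<'E'
from h import *
np.set_printoptions(precision=1,suppress=True)
st=r.sense();s=r.snapshot('wrist');T=toolT(st)@s['tool_from_camera']
a=atz(s,(262,5),115,T);b=atz(s,(276,215),115,T);print('rod',a,b)
e=(a-b)/np.linalg.norm(a-b);print('yaw',np.degrees(np.arctan2(e[1],e[0]))-90)
u=np.array([-np.sin(np.radians(3.9)),np.cos(np.radians(3.9))])
boat=[atz(s,(175,115),40,T)]+[atz(s,d['uv'],12,T) for d in r.pinpoint(s,'weigh_boats') if d['conf']>.4]
for p in boat: print('boat',p,'slide',(p[:2]-np.array([526.2,-62.8]))@u)
print('funnel',atz(s,(144,267),130,T))
for d in r.pinpoint(s,'tube_tip'): print('tip',d['uv'],d['conf'],atz(s,d['uv'],85,T))
S=r.snapshot('side')
print([ (atz(S,d['uv'],12)) for d in r.pinpoint(S,'weigh_boats')][:4])
E
```

```text
rod [518.7  57.6 115. ] [525.2 -44.3 115. ]
yaw 3.6312602079826917
boat [452.    4.9  40. ] slide 72.62031313905635
boat [450.1  -0.1  12. ] slide 67.71186846230331
boat [ 346.  -222.9   12. ] slide -147.45084592454117
funnel [454.5 -68.6 130. ]
tip [173.7, 233.8] 0.61 [457.  -68.8  85. ]
[array([374.7, 232.6,  12. ]), array([ 332.1, -242.9,   12. ]), array([604. , 147.9,  12. ])]
```

```bash
python3 -m jog '[[0,0,0,0,0],[0,0,0,0,0],[0,0,0,0,0],[0,0,0,0,0]]' 40 && python3 -c "
from h import *
s=r.sense();print(s['wrist_torque'])"; python3 go.py 522 7 167 0.5
```

```text
time: 6.7
tool_pos: [526.9, -62.3, 167.1]
tcp_rot: [180.0, -0.4, 0.2]
ft_force: [5.6, -0.2, -3.1]
finger_gap: 8.0
[-0.06550914 -0.81098693 -0.06495997]
now [526.9 -62.3 167.1] [180.   -0.4   0.2] t 6.7 shift [-0.0046 -0.0693  0.0001] turn -0.3
```

```bash
python3 -m jog '[[-0.0008,-0.004,0,0,0],[-0.0011,-0.009,0,0,0],[-0.0015,-0.015,0,0,0]]'; python3 go.py 521.7 7.3 167 0.3
```

```text
time: 7.0
tool_pos: [525.8, -47.4, 167.1]
tcp_rot: [180.0, -0.5, 0.2]
ft_force: [7.9, -1.8, -5.6]
finger_gap: 8.5
now [525.8 -47.4 167.1] [180.   -0.5   0.2] t 7.0 shift [-0.004  -0.0547  0.0001] turn -0.1
```

```bash
python3 -m jog '[[0,-0.008,0,0,0],[-0.0005,-0.016,0,0,0],[-0.001,-0.024,0,0,0],[-0.0015,-0.032,0,0,0],[-0.002,-0.040,0,0,0],[-0.0025,-0.048,0,0,0],[-0.003,-0.0545,0,0,0],[-0.003,-0.0547,0,0,0]]'; python3 - <<'E'
from h import *
st=r.sense();print(st['tool_pos'],st['ft_force'])
for n in('scene','wrist'):
    s=r.snapshot(n);save(s,n+'5.png')
s0=cv2.imread('pics/scene5.png')[130:300,170:400];s1=cv2.imread('pics/wrist5.png')
cv2.imwrite('pics/p5.png',np.hstack([cv2.resize(s0,(400,300)),cv2.resize(s1,(400,300))]))
E
```

```text
time: 7.8
tool_pos: [522.4, 8.6, 167.1]
tcp_rot: [-180.0, -0.4, 0.2]
ft_force: [-2.4, 0.9, 1.3]
finger_gap: 8.1
[522.4494505    8.55682454 167.07292998] [-2.37486823  0.93404851  1.29663196]
```

View pics/p5.png

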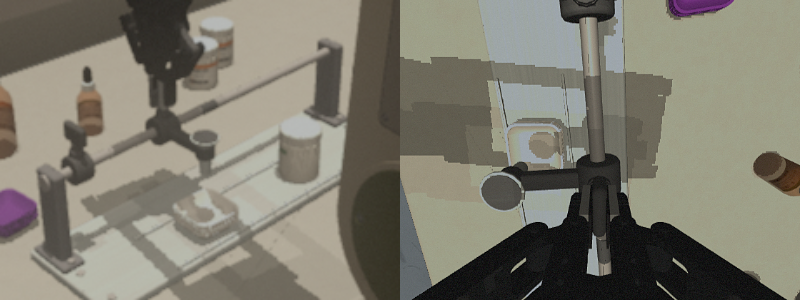

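The collar slid with about 2 N. The scene half shows the drop tube over the boats, with its tip just above the rim, and numerically the screw and boat centre agree along the rail to about 1 mm. I let go, lift straight up, and check.

```bash
python3 -m jog '[[0,0,0,0,25],[0,0,0,0,35],[0,0,0,0,35],[0,0,-0.02,0,35],[0,0,-0.06,0,35],[0,0,-0.10,0,35],[0,0,-0.13,0,35],[0,0,-0.13,0,35]]'; python3 - <<'E'
from h import *
np.set_printoptions(precision=1,suppress=True)
st=r.sense();s=r.snapshot('wrist');save(s,'w6.png');T=toolT(st)@s['tool_from_camera']
for l,z in(('screw_head',157.5),('tube_tip',85),('weigh_boats',12),('sample_pot',12)):
    print(l,[(np.round(d['uv'],1),round(d['conf'],2),atz(s,d['uv'],z,T)) for d in r.pinpoint(s,l)])
E
```

```text
time: 8.7
tool_pos: [523.9, 7.6, 303.1]
tcp_rot: [180.0, -1.0, 0.2]
ft_force: [-0.6, -0.0, -0.0]
finger_gap: 30.0
screw_head [(array([273.6, 196.6]), 0.69, array([521.8,   7.9, 157.5]))]
tube_tip [(array([206.1, 183.1]), 0.87, array([450.7,   0.8,  85. ])), (array([215.9, 169.5]), 0.21, array([461.9,  15.4,  85. ]))]
weigh_boats [(array([217., 170.]), 0.78, array([450.4,  -1.1,  12. ])), (array([359.4,  13.7]), 0.66, array([616.7, 173.9,  12. ]))]
sample_pot [(array([232.5, 282.8]), 0.45, array([ 463.1, -164.9,   12. ]))]
```

View pics/w6.png

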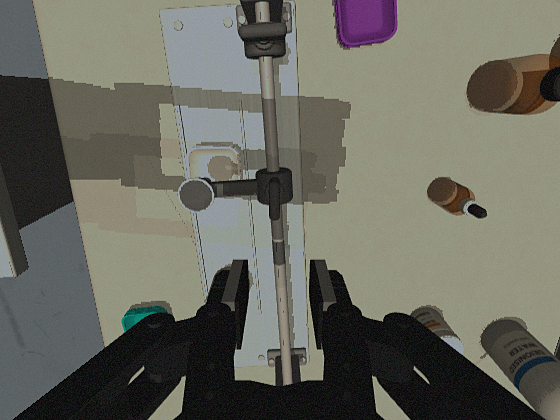

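```bash
python3 -c "
from bench import r
print(r.hand_in())"
```

```text
the job is handed in; nothing more can be done
None
```

I loosened the thumb screw and slid the collar about 71 mm, so the drop tube now stands over the middle of the white weigh boats. I then let go, raised the gripper clear and handed the job in at about 9 s; no verdict was reported.

- **Screw:** I turned it counter-clockwise from above, with the tool turning about 86°. From the last views the screw itself ended roughly 78–86° round, lying nearly along the rod.
- **Slide:** the collar moved with about 2 N along the rod. The wrist force readings stayed under 10 N.
- **Last check:** the wrist view put the tube tip at (450.7, 0.8) and the boat centre at (450.4, -1.1), about 2 mm apart. Earlier estimates of the boat centre along the rail disagreed by up to about 12 mm for the fixed cameras and 5 mm for the wrist camera. Their average agreed with the final spot.
- **Bystanders:** the boats' estimated position changed by no more than those estimates scatter. The pot read (463, -165) at the end (low confidence) against (461, -166) before. Nothing touched them or the look-alikes.
- **Slip:** one approach move went 10 mm the wrong way, in free air above the rod. I corrected it before touching anything.

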